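# Return a grease cartridge from its leaning stand to the crate

### The arm

A 7-joint arm with a two-finger parallel gripper is mounted at the origin on the work surface. World frame = base frame: x ahead of the robot, y to its left, z up, the work surface at z = 0. Lengths are in mm, angles in rad, forces in N, time in s.
With the tool pointing down it reaches from about 425 to 875 mm from the base axis. Payload 8.4 kg.
Tool frame: the origin (TCP) lies between the finger pads; the fingertips stand 25 mm ahead of it and the grasp point (between the pads) lies 6 mm ahead of it; z points along the fingers, y is the direction in which the jaws open and shut (so a half turn about z gives the same grasp; the last joint's range is limited). The gripper opens to 87 mm and grips with 3 to 60 N. Pads are 19 mm wide; open, the fingers measure 117 mm over their backs; the gripper's body (75 mm by 190 mm) begins 51 mm behind the grasp point.
Start: joints at [1.056, 0.333, 0.04, 1.465, -0.013, 1.343, -0.059], TCP at [262.525, -594.597, 247.546] pointing down, gripper open.
Joint ranges: [-2.58, 2.58], [-0.38, 2.09], [-1.3, 1.39], [0.25, 2.4], [-1.5, 4.64], [0.08, 2.09], [-2.65, 2.65]. Speed limits (rad/s): [2.22, 2.22, 2.79, 2.79, 3.14, 3.14, 3.14].

### API

Orientations are given as a rotation vector (axis times angle).
In Python, from rig import read_state, camera, camera_params, arm gives the robot as it stands. The module is installed in compiled form; this text tells all that it offers.
- The arm moves only by the tool arm_command, never from a script. Its argument "plan" is a list of rows, each an object of numbers: "tx", "ty", "tz": the shift along the tool's x, y, z in cm; "rx", "ry", "rz": the turn, a rotation vector about the tool's x, y, z in degrees. In form: [{"tx": .., "ty": .., "tz": .., "rx": .., "ry": .., "rz": ..}, ...]. A call has 1 to 12 rows; each row is the pose to reach, as a shift and turn from the pose measured when the call began, along the tool's axes at that moment; what a row does not reach only later rows make up. A row lasts 1/8 s, in which the tool goes at most 62.5 mm and 10.7 degrees, less where a joint would pass 70% of its speed; a pose out of reach is approached as far as the arm can. A call with a gripper value outside its range is refused whole. "grip" is the finger opening in cm, from 0 to 8.7, set as the call begins (left out, the last holds). The fingers move at their own pace and stop on an object; "newtons" is the grip in N (left out, the last holds). Time passes only in rows, so rows that repeat a pose let the fingers close. It gives the time, the measured TCP pose, the force and the opening at its end, in the units of the state.
- read_state(): the state, without advancing time (a new reading comes with each control period).
- camera(name): name is "side" or "top" or "wrist"; returns the picture (480x640x3 uint8, red, green, blue); there is no depth.
- camera_params(name): a dict with "mtx" (3x3 intrinsics, pixels), "distortion" ([k1, k2, p1, p2, k3] as OpenCV has them; the pictures are not rectified), "world_to_cam" (4x4, takes a point from world to camera coordinates). Camera axes: x right, y up, looking along -z (the intrinsics and any distortion apply to the point x, -y, -z); pixel columns grow to the right and rows downward; lengths in mm; the calibration is good to about 2 mm. A picture is of the moment at which its call begins: read the wrist's pose just before it. camera_params takes no time and is no camera call; for the wrist camera it gives the pose at the moment of the call.
- arm.sign_off(): hands the job in, once; it reports no verdict.
The state is a dict: "time": time; "joints": joint angles; "dq": joint speeds; "tau": joint torques, N m; "ee_pos": TCP position; "tool_rot": TCP orientation; "contact_force": force on the tool from outside, world axes, zero at the start; "moment": the same for the moment, N m; "finger_gap": finger opening in mm.
Only numpy, scipy, OpenCV 4.12 (cv2) and the standard library are available. Lean on these libraries where they do the work, as an engineer would, in place of code of your own. Each camera call takes 0.05 s, during which the arm holds its last target. There are 200 camera calls.

### The job

Pull the grease cartridge straight out of the light leaning stand, along its own slope, so that the stand neither tips nor is dragged along but stays standing where it is. Then set the cartridge upright, cap up, into the empty place in the row of cartridges in the crate, letting go only once it stands on the crate's floor, and leave its neighbours standing in their places.

Things in the scene. Friction and masses are not known exactly. Their poses are not given: they have to be found in the camera images.
- cartridge: The grease cartridge to move: a stiff round cardboard tube 40 mm across with aluminium end bands and a black cap (34 mm across, the top 14 mm); 140 mm long in all, about 0.2 kg. It starts sitting loosely in the pocket of the stand, the lower 60 mm hidden, the upper 80 mm free. Origin: centre of its bottom face. z runs along the tube from the bottom to the cap; at the start it leans 30 degrees from vertical.
- stand: Light loose plywood stand (about 0.16 kg) that only rests on the bench: a flat foot 100 x 80 x 10 mm (along its x, y) carrying a square pocket that leans 30 degrees from vertical towards the stand's -x (roughly towards the robot). Pocket 44 mm square inside, walls 5 mm, 60 mm deep: the tube has 2 mm of play on each side. Origin: centre of the foot's underside, z up. The pocket's axis in the stand's frame is (-0.5, 0, 0.866); the stand's y is level and square to the slope.
- pocket_floor (a point): Centre of the pocket's floor, at (30, 0, 30) mm in the stand's frame.
- pocket_mouth (a point): Centre of the pocket's mouth, 60 mm up the pocket's axis from its floor.
- crate: Low wooden crate, fixed to the bench: a trough 228 mm long (along its x) and 48 mm wide (along its y) inside, floor 8 mm above the bench, long side walls 10 mm thick and 30 mm high above the floor, end walls 12 mm thick and 62 mm high above the floor. Five places in a row along its x, 45 mm apart; four hold upright cartridges and one of the three inner places is empty. Origin: middle of its underside, z up.
- mark: The empty place: a flat dark round oil mark 36 mm across on the crate's floor between two standing cartridges. Origin: its centre, at the height of the crate's floor. A cartridge put there has about 5 mm of room to each neighbour along the row and 4 mm to each side wall.
- end_a: grease cartridge standing upright in the crate, the same as cartridge (40 mm across, 140 mm tall, 0.2 kg). Origin: centre of its bottom. z runs along the tube to the cap. It is only standing there, not fixed. It stands in an end place of the row.
- mid_a: grease cartridge standing upright in the crate, the same as cartridge (40 mm across, 140 mm tall, 0.2 kg). Origin: centre of its bottom. z runs along the tube to the cap. It is only standing there, not fixed. It stands in one of the inner places of the row.
- mid_b: grease cartridge standing upright in the crate, the same as cartridge (40 mm across, 140 mm tall, 0.2 kg). Origin: centre of its bottom. z runs along the tube to the cap. It is only standing there, not fixed. It stands in one of the inner places of the row.
- end_b: grease cartridge standing upright in the crate, the same as cartridge (40 mm across, 140 mm tall, 0.2 kg). Origin: centre of its bottom. z runs along the tube to the cap. It is only standing there, not fixed. It stands in an end place of the row.
Things that resemble listed ones, but are neither listed nor needed, are in the scene too. There is more than one size of the stand; the job needs the smallest. What is shaped like the mid_a but green is not meant.

How it is judged:
By the outcome, as a careful person would: the job done as asked, in the order asked, and still so for the second after the job is handed in, with the robot touching nothing.
It also fails if it takes over 48 s, if anything falls off the work surface, if the arm or the gripper's body presses on something with over 40 N, if the wrist force passes 120 N, or if a joint passes its speed limit or range.

## Working session

There is one attempt and no reset: what is moved stays moved. The work goes in short steps, Python scripts to look and compute and a tool call to move; the robot and the scene stay as the last step left them, time stands still between calls to the robot, and variables do not carry over. Pictures are saved under pics/ and viewed, about 8 in all and at most 12, crops included, and the job is handed in when it is done.

Besides the shell and the picture viewer there is one more tool, called after "Emit:" by a JSON object that holds its "method" and its "body". arm_command: Moves the arm, as the interface text tells. Its arguments: {"type":"object","properties":{"plan":{"type":"array"},"grip":{"type":"number"},"newtons":{"type":"number"}},"required":["plan"]}

```bash
mkdir -p pics
python3 - <<'E'
from rig import *
import cv2,numpy as np
s=read_state();print(s)
for n in("side","top"):
    im=camera(n);cv2.imwrite(f"pics/{n}0.png",im[:,:,::-1])
    p=camera_params(n);print(n,p)
E
```

```text
{'time': 0.0, 'joints': array([ 1.05580479,  0.33392365,  0.0398661 ,  1.46629053, -0.01340276,
        1.34329034, -0.05849594]), 'dq': array([-5.18048420e-04, -9.64475379e-05,  1.67266725e-03, -9.35149674e-05,
       -6.63171150e-04, -3.91525371e-05,  1.42995895e-03]), 'tau': array([ 9.18579644e-04, -6.56347275e+01,  1.33601736e+00, -4.03803563e+01,
       -5.97947370e-02,  4.48626524e-02,  1.30101134e-04]), 'ee_pos': array([ 262.34818379, -594.22799338,  246.64146915]), 'tool_rot': array([-3.07239720e+00, -6.48091686e-01,  6.96526822e-04]), 'contact_force': array([-0.82747047,  0.55100414, -0.2494556 ]), 'moment': array([-0.04070554, -0.0099412 , -0.01877211]), 'finger_gap': 86.91614594210596}
side {'mtx': array([[436.33688541,   0.        , 318.67109242],
       [  0.        , 436.33688541, 239.33733508],
       [  0.        ,   0.        ,   1.        ]]), 'distortion': array([-0.04955572,  0.        ,  0.        ,  0.        ,  0.        ]), 'world_to_cam': array([[ 8.57193349e-01, -5.14762592e-01,  1.54608249e-02,
        -3.97670384e+02],
       [ 3.76138673e-01,  6.46295399e-01,  6.63944242e-01,
        -2.73811907e+02],
       [-3.51765919e-01, -5.63313174e-01,  7.47622235e-01,
        -6.48325333e+02],
       [ 0.00000000e+00,  0.00000000e+00,  0.00000000e+00,
         1.00000000e+00]])}
top {'mtx': array([[433.31772071,   0.        , 319.27849311],
       [  0.        , 433.31772071, 239.77381646],
       [  0.        ,   0.        ,   1.        ]]), 'distortion': array([-0.00683275,  0.        ,  0.        ,  0.        ,  0.        ]), 'world_to_cam': array([[ 1.11720354e-02, -9.99710585e-01, -2.13056627e-02,
         4.61466572e+01],
       [ 9.96794074e-01,  9.44621210e-03,  7.94502581e-02,
        -5.24518026e+02],
       [-7.92260063e-02, -2.21249794e-02,  9.96611120e-01,
        -6.87571594e+02],
       [ 0.00000000e+00,  0.00000000e+00,  0.00000000e+00,
         1.00000000e+00]])}
```

View pics/side0.png

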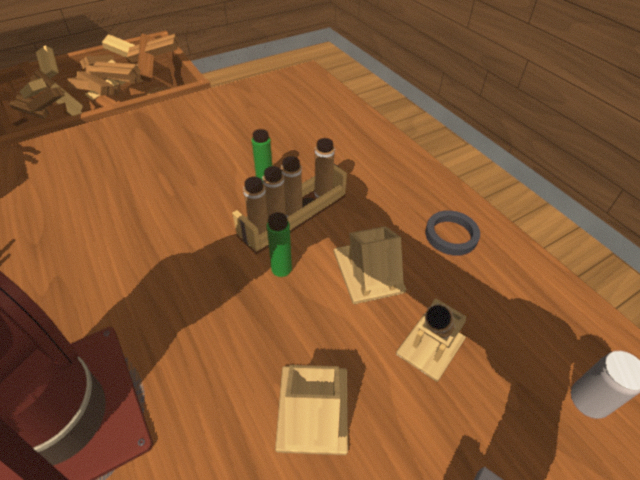

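View pics/top0.png

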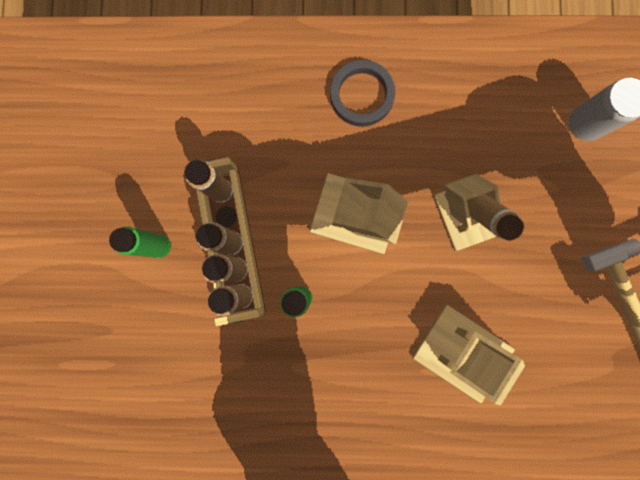

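The thing I want is the brown cartridge in the stand: side (438,317), top (509,226). Look-alikes:
- Stands: top (360,210) and (470,355). Both are larger and empty.
- Green tubes: top (124,240) and (294,302).
- Silver tin: top (605,110).

The crate is at top (228,245), with its dark mark at about (226,215). Next is a close crop.

Run:
```python
import cv2,numpy as np
t=cv2.imread("pics/top0.png");s=cv2.imread("pics/side0.png")
def c(im,x,y,w,h,k):
    o=cv2.resize(im[y:y+h,x:x+w],None,fx=k,fy=k,interpolation=cv2.INTER_CUBIC)
    for i in range(0,w,10): cv2.line(o,(i*k,0),(i*k,6 if i%50 else 14),(255,255,0),1)
    for i in range(0,h,10): cv2.line(o,(0,i*k),(6 if i%50 else 14,i*k),(255,255,0),1)
    return o
a=np.hstack([c(t,430,170,100,100,4),c(s,390,290,100,100,4)])
cv2.imwrite("pics/c1.png",a)
b=np.hstack([c(t,180,150,100,180,3),c(s,230,120,130,180,3)[:,:390]])
cv2.imwrite("pics/c2.png",b)
```

```text
(no output)
```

View pics/c1.png

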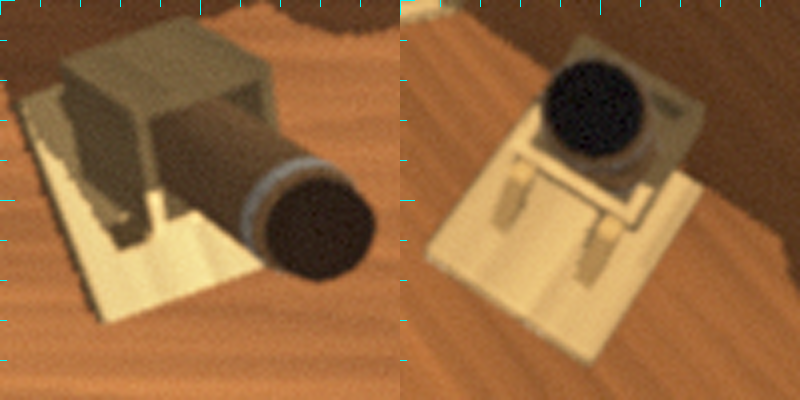

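View pics/c2.png

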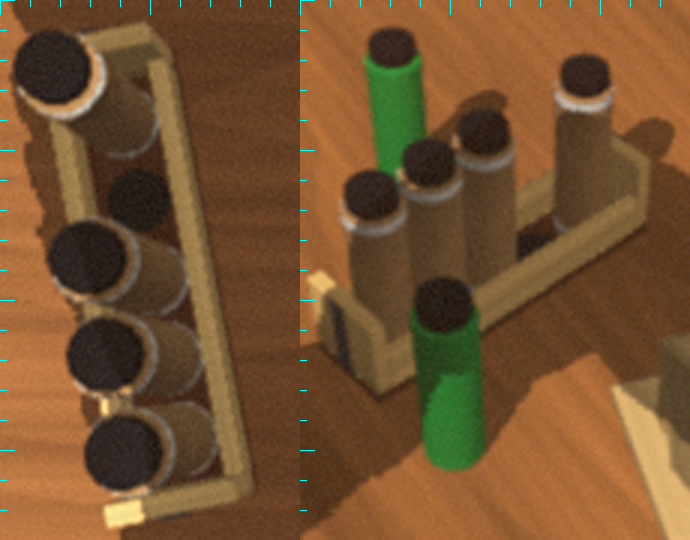

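```bash
cat > h.py <<'E'
import numpy as np,cv2
from rig import read_state,camera,camera_params
from scipy.spatial.transform import Rotation as R
from scipy.optimize import least_squares
F=np.diag([1.,-1,-1])
def proj(p,P):
    W=p["world_to_cam"];r=F@W[:3,:3];t=F@W[:3,3]
    return cv2.projectPoints(np.atleast_2d(P).astype(float),cv2.Rodrigues(r)[0],t,p["mtx"],p["distortion"])[0][:,0]
def atz(p,uv,z):
    n=cv2.undistortPoints(np.array([[uv]],float),p["mtx"],p["distortion"])[0,0]
    W=p["world_to_cam"];d=W[:3,:3].T@(F@np.array([n[0],n[1],1]));c=-W[:3,:3].T@W[:3,3]
    return c+d*(z-c[2])/d[2]
def rel(pos,rot,st=None):
    "row (cm,deg) from the current pose to target pos, Rotation"
    s=st or read_state();r0=R.from_rotvec(s["tool_rot"])
    return np.r_[r0.inv().apply(pos-s["ee_pos"])/10, np.degrees((r0.inv()*rot).as_rotvec())]
E
python3 - <<'E'
from h import *
T,S=camera_params("top"),camera_params("side")
def tri(a,b):
    f=lambda X:np.r_[proj(T,X)[0]-a,proj(S,X)[0]-b]
    r=least_squares(f,[500,0,50.]);return r.x.round(1),r.fun.round(1)
# stand: params x,y,yaw ; cap centre 140-? from pocket floor
ax=np.array([-.5,0,.866])
def stand(q,P): return R.from_euler('z',q[2]).apply(P)+[q[0],q[1],0]
obs=[(T,(-50,-40,10),(456.2,249.5)),(T,(-50,40,10),(435,195)),(S,(-50,40,10),(397,352.7)),(S,(-50,-40,10),(438,379)),(S,(50,-40,10),(465.5+10,336-0))]
cap=np.array([30,0,30])+140*ax
def f(q,pr=False):
    o=[proj(p,stand(q,np.array([P],float)))[0]-uv for p,P,uv in obs[:4]]
    o+=[proj(T,stand(q,cap[None]))[0]-(510,227.5),proj(S,stand(q,cap[None]))[0]-(438.2,317)]
    return np.ravel(o)
for y in(0.3,):
    r=least_squares(f,[560,-300,y]);print("stand",r.x.round(3),r.fun.round(1));print("cap",stand(r.x,cap[None]))
print("cap tri",tri((510,227.5),(438.2,317)))
tp=[(197.7,172.3),(210,235.7),(215.7,268),(221.3,301)];sd=[(324.7,145),(291.3,164.3),(273.3,174.3),(254,185.3)]
for a,b in zip(tp,sd): print(tri(a,b),"z145",atz(T,a,146).round(1))
print("mark",atz(T,(226.7,216.7),8))
print(camera_params("wrist"))
E
```

```text
stand [ 576.806 -219.195   -0.631] [ 29.1  -0.8  10.6  24.9  16.5 -21.6 -22.1  -4.2  -6.9  -9.1   1.6 -10.8]
cap [[ 544.51528548 -195.58744851  151.24      ]]
cap tri (array([ 533.1, -206.3,  146.8]), array([ 0.1, -0.1, -0.1,  0. ]))
(array([606.2, 217.7, 143.4]), array([ 0., -0., -0.,  0.])) z145 [605.5 216.9 146. ]
(array([518.6, 198. , 142.7]), array([ 0.1, -0.1, -0.1, -0. ])) z145 [518.2 197.1 146. ]
(array([474.9, 188.6, 143. ]), array([ 0.1, -0.2, -0.3, -0. ])) z145 [474.6 188.  146. ]
(array([430.7, 179.9, 142. ]), array([ 0.2, -0.3, -0.5, -0. ])) z145 [430.6 179.1 146. ]
mark [562.5396514  208.07478451   8.        ]
{'mtx': array([[400.78643802,   0.        , 316.55985775],
       [  0.        , 400.78643802, 243.17265798],
       [  0.        ,   0.        ,   1.        ]]), 'distortion': array([-0.0536229,  0.       ,  0.       ,  0.       ,  0.       ]), 'world_to_cam': array([[ 4.03888876e-01, -9.14806563e-01, -1.65173504e-03,
        -6.49074790e+02],
       [ 8.81788882e-01,  3.89790953e-01, -2.65539789e-01,
         3.19061444e+01],
       [ 2.43561373e-01,  1.05792085e-01,  9.64098487e-01,
        -3.90968790e+02],
       [ 0.00000000e+00,  0.00000000e+00,  0.00000000e+00,
         1.00000000e+00]])}
```

```bash
cat >> h.py <<'E'
ax=np.array([-.5,0,.866])
def stand(q,P): return R.from_euler('z',q[2]).apply(np.atleast_2d(P))+[q[0],q[1],0]
cap=np.array([30,0,30])+138*ax
E
python3 - <<'E'
from h import *
T,S=camera_params("top"),camera_params("side")
obs=[(T,(-50,40,10),(456.2,249.5)),(T,(50,40,10),(435,195)),(S,(-50,40,10),(397,352.7)),(S,(-50,-40,10),(438,379)),(S,(50,-40,10),(465.5,335.5)),
(T,cap,(510,227.5)),(S,cap,(438.2,317))]
f=lambda q:np.ravel([proj(p,stand(q,P))[0]-uv for p,P,uv in obs])
r=least_squares(f,[560,-250,.3]);q=r.x;print("stand",q.round(3),r.fun.round(1))
print("cap",stand(q,cap))
# grasp: h=105 up tube from its bottom
a=R.from_euler('z',q[2]).apply(ax); bot=stand(q,[30,0,30])[0]
print("axis",a,"bot",bot)
y=R.from_euler('z',q[2]).apply([0,1,0]);
s=read_state();r0=R.from_rotvec(s["tool_rot"]).as_matrix();print(r0.round(2))
for sg in(1,-1):
    M=np.c_[np.cross(sg*y,-a),sg*y,-a];rot=R.from_matrix(M)
    for back in (150,0):
        g=bot+(105+6+back)*a
        print(sg,back,g.round(1),rel(g,rot).round(2))
    # placement yaw
    ry=np.radians(12.15); cy=np.array([-np.sin(ry),np.cos(ry),0])*sg
    U=R.from_matrix(np.c_[np.cross(cy,[0,0,-1]),cy,[0,0,-1]]);print("turn to place deg",np.degrees((rot.inv()*U).as_rotvec()))
E
```

```text
stand [ 5.70088e+02 -1.92708e+02  3.67000e-01] [-0.6  1.1 -1.8 -0.5 -1.3 -0.5  0.4  1.4  0.2  1.   1.2 -0.8  0.8 -1. ]
cap [[ 533.68561738 -206.7035385   149.508     ]]
axis [-0.46669623 -0.17942863  0.866     ] bot [ 598.08969664 -181.942388     30.        ]
[[ 0.91  0.4  -0.  ]
 [ 0.4  -0.91  0.  ]
 [-0.   -0.   -1.  ]]
1 150 [ 476.3 -228.8  256. ] [  34.33  -24.8    -0.9   -45.9    -1.24 -171.27]
1 0 [ 546.3 -201.9  126.1] [  41.82  -24.41   12.09  -45.9    -1.24 -171.27]
turn to place deg [ 2.32480052 29.94009717  8.67605325]
-1 150 [ 476.3 -228.8  256. ] [ 34.33 -24.8   -0.9   -0.81  30.     2.71]
-1 0 [ 546.3 -201.9  126.1] [ 41.82 -24.41  12.09  -0.81  30.     2.71]
turn to place deg [ -2.32480052 -29.94009717   8.67605325]
```

Emit:
{"method": "arm_command", "body": {"plan": [{"tx": 6,"ty": -4,"tz": -0.9,"ry": 5},{"tx": 12,"ty": -8,"tz": -0.9,"ry": 10},{"tx": 17,"ty": -12,"tz": -0.9,"ry": 15},{"tx": 22,"ty": -16,"tz": -0.9,"ry": 20},{"tx": 27,"ty": -20,"tz": -0.9,"rx": -0.8,"ry": 25,"rz": 2},{"tx": 32,"ty": -23,"tz": -0.9,"rx": -0.8,"ry": 30,"rz": 2.7},{"tx": 34.3,"ty": -24.8,"tz": -0.9,"rx": -0.8,"ry": 30,"rz": 2.7},{"tx": 34.3,"ty": -24.8,"tz": -0.9,"rx": -0.8,"ry": 30,"rz": 2.7},{"tx": 34.3,"ty": -24.8,"tz": -0.9,"rx": -0.8,"ry": 30,"rz": 2.7}], "grip": 8.7}}

```text
invalid input
```

Run:
```python
from h import *
print(read_state()["joints"].round(2))
p=camera_params("wrist");im=camera("wrist")[:,:,::-1].copy()
cv2.imwrite("pics/w1raw.png",im)
q=[570.09,-192.71,.367]
a=R.from_euler('z',q[2]).apply(ax);bot=stand(q,[30,0,30])[0]
E1=R.from_euler('z',q[2]).apply([0,1,0]);E2=np.cross(a,E1)
for h,rad in((140,17),(126,20),(65,20)):
    th=np.linspace(0,2*np.pi,60);P=bot+h*a+rad*(np.outer(np.cos(th),E1)+np.outer(np.sin(th),E2))
    cv2.polylines(im,[proj(p,P).astype(int)],True,(255,255,0),1)
for z in(10,):
    P=stand(q,[[-50,-40,z],[50,-40,z],[50,40,z],[-50,40,z]]);cv2.polylines(im,[proj(p,P).astype(int)],True,(0,0,255),1)
cv2.imwrite("pics/w1.png",im)
```

```text
[ 1.06  0.33  0.04  1.47 -0.01  1.34 -0.06]
```

View pics/w1.png

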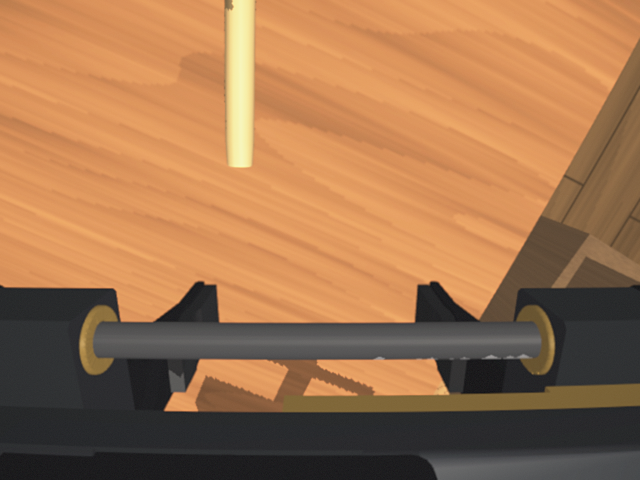

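The move was refused, probably because each row needs all six keys. The wrist picture therefore still shows the start pose: the bare bench with the hammer handle at (240,80). Resending with full rows.

Emit:
{"method": "arm_command", "body": {"plan": [{"tx": 6,"ty": -4,"tz": -0.9,"rx": 0,"ry": 5,"rz": 0},{"tx": 12,"ty": -8,"tz": -0.9,"rx": 0,"ry": 10,"rz": 0},{"tx": 17,"ty": -12,"tz": -0.9,"rx": 0,"ry": 15,"rz": 0},{"tx": 22,"ty": -16,"tz": -0.9,"rx": 0,"ry": 20,"rz": 0},{"tx": 27,"ty": -20,"tz": -0.9,"rx": -0.8,"ry": 25,"rz": 2},{"tx": 32,"ty": -23,"tz": -0.9,"rx": -0.8,"ry": 30,"rz": 2.7},{"tx": 34.3,"ty": -24.8,"tz": -0.9,"rx": -0.8,"ry": 30,"rz": 2.7},{"tx": 34.3,"ty": -24.8,"tz": -0.9,"rx": -0.8,"ry": 30,"rz": 2.7},{"tx": 34.3,"ty": -24.8,"tz": -0.9,"rx": -0.8,"ry": 30,"rz": 2.7}]}}

```text
time: 1.27
ee_pos: [475.7, -229.4, 256.1]
tool_rot: [-2.898, -0.538, -0.776]
contact_force: [-0.6, 0.1, 0.6]
finger_gap: 86.6
```

```bash
cat > ov.py <<'E'
from h import *
def tube(im,p,bot,a,hs,col=(255,255,0)):
    e1=np.cross(a,[1,0,0]);e1/=np.linalg.norm(e1);e2=np.cross(a,e1);th=np.linspace(0,2*np.pi,60)
    for h,rad in hs:
        P=bot+h*a+rad*(np.outer(np.cos(th),e1)+np.outer(np.sin(th),e2))
        cv2.polylines(im,[proj(p,P).astype(int)],True,col,1)
E
python3 - <<'E'
from ov import *
print(read_state()["joints"].round(2))
p=camera_params("wrist");im=camera("wrist")[:,:,::-1].copy()
cv2.imwrite("pics/w2raw.png",im)
q=[570.09,-192.71,.367]
a=R.from_euler('z',q[2]).apply(ax);bot=stand(q,[30,0,30])[0]
tube(im,p,bot,a,((140,17),(126,20),(65,20)))
P=stand(q,[[-50,-40,10],[50,-40,10],[50,40,10],[-50,40,10]]);cv2.polylines(im,[proj(p,P).astype(int)],True,(0,0,255),1)
cv2.imwrite("pics/w2.png",im)
E
```

```text
[ 0.89 -0.08 -0.23  2.01 -0.56  1.   -0.29]
```

View pics/w2.png

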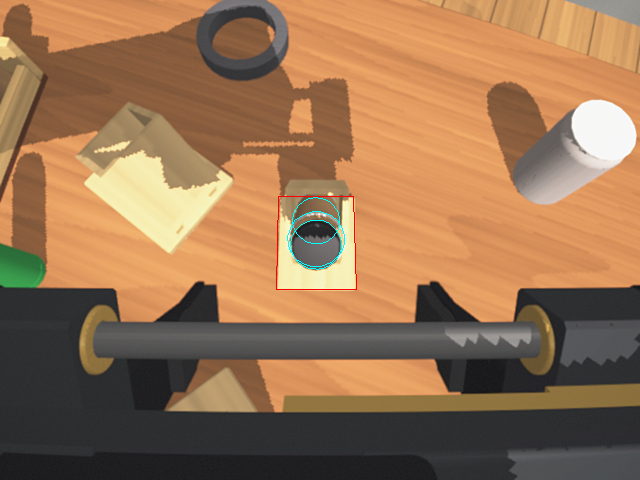

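The projected model lies on the stand's foot and on the cap at about (317,245) to within 1 px. The jaws are centred at column 316. Now I compute the approach.

Run:
```python
from ov import *
q=[570.09,-192.71,.367]
a=R.from_euler('z',q[2]).apply(ax);bot=stand(q,[30,0,30])[0]
y=-R.from_euler('z',q[2]).apply([0,1,0])
rot=R.from_matrix(np.c_[np.cross(y,-a),y,-a])
for b in(150,60,0):print(b,rel(bot+(111+b)*a,rot).round(2))
# cap blob centre in raw wrist picture
g=cv2.imread("pics/w2raw.png")[205:285,270:365].astype(int)
m=((g.max(2)<105)&(g.max(2)-g.min(2)<25)).astype(np.uint8);n,l,st,c=cv2.connectedComponentsWithStats(m);i=1+st[1:,4].argmax();print(st[i],c[i]+[270,205])
p=camera_params("wrist");print(proj(p,bot+np.outer([140,126],a)))
```

```text
150 [ 0.09 -0.09  0.06  0.04  0.01 -0.04]
60 [ 0.09 -0.1   9.06  0.04  0.01 -0.04]
0 [ 1.000e-01 -1.000e-01  1.506e+01  4.000e-02  1.000e-02 -4.000e-02]
[  22   15   48   49 1110] [311.63963964 241.57567568]
[[315.37923418 244.53664473]
 [315.42576385 239.19194985]]
```

Emit:
{"method": "arm_command", "body": {"plan": [{"tx": 0.1,"ty": -0.05,"tz": 3,"rx": 0,"ry": 0,"rz": 0},{"tx": 0.1,"ty": -0.05,"tz": 6,"rx": 0,"ry": 0,"rz": 0},{"tx": 0.1,"ty": -0.05,"tz": 9,"rx": 0,"ry": 0,"rz": 0},{"tx": 0.1,"ty": -0.05,"tz": 11,"rx": 0,"ry": 0,"rz": 0},{"tx": 0.1,"ty": -0.05,"tz": 13,"rx": 0,"ry": 0,"rz": 0},{"tx": 0.1,"ty": -0.05,"tz": 15,"rx": 0,"ry": 0,"rz": 0},{"tx": 0.1,"ty": -0.05,"tz": 15,"rx": 0,"ry": 0,"rz": 0},{"tx": 0.1,"ty": -0.05,"tz": 15,"rx": 0,"ry": 0,"rz": 0}]}}

```text
time: 2.33
ee_pos: [546.0, -203.6, 127.1]
tool_rot: [-2.899, -0.534, -0.777]
contact_force: [0.7, -0.7, -0.0]
finger_gap: 86.8
```

Run:
```python
from ov import *
q=[570.09,-192.71,.367]
a=R.from_euler('z',q[2]).apply(ax);bot=stand(q,[30,0,30])[0]
s=read_state();r0=R.from_rotvec(s["tool_rot"]);print(s["ee_pos"],s["finger_gap"],s["contact_force"])
print("tool z vs -axis",r0.apply([0,0,1]),-a, "grasp pt err tool",r0.inv().apply(bot+111*a-s["ee_pos"]))
p=camera_params("wrist");im=camera("wrist")[:,:,::-1].copy()
cv2.imwrite("pics/w3raw.png",im)
tube(im,p,bot,a,((140,17),(126,20)))
cv2.imwrite("pics/w3.png",im)
```

```text
[ 545.95924605 -203.5777481   127.08574702] 86.82206982770755 [ 0.69355056 -0.71597406 -0.03449296]
tool z vs -axis [ 0.46710207  0.17788513 -0.86612501] [ 0.466704    0.17940841 -0.866     ] grasp pt err tool [ 0.31714378 -1.48816534  1.2904597 ]
```

View pics/w3.png

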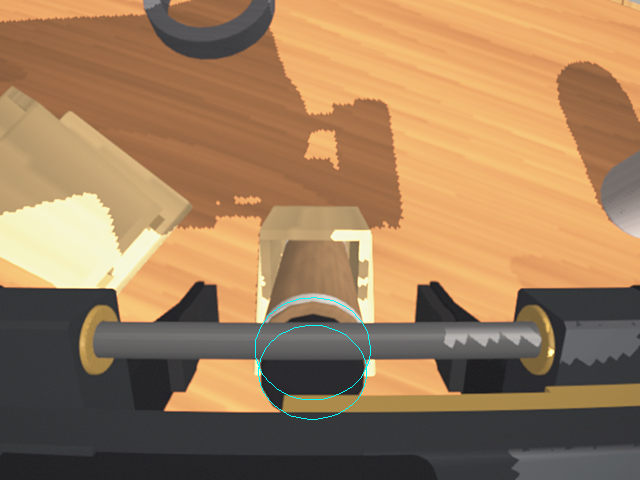

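The picture shows the tube centred at column ~313, against a jaw centre of 316.5. That is about 1.1 mm off, and the model gives 1.5 mm. I correct it, then close to just clear of the tube.

Emit:
{"method": "arm_command", "body": {"plan": [{"tx": 0.03,"ty": -0.13,"tz": 0.12,"rx": 0,"ry": 0,"rz": 0},{"tx": 0.03,"ty": -0.13,"tz": 0.12,"rx": 0,"ry": 0,"rz": 0},{"tx": 0.03,"ty": -0.13,"tz": 0.12,"rx": 0,"ry": 0,"rz": 0},{"tx": 0.03,"ty": -0.13,"tz": 0.12,"rx": 0,"ry": 0,"rz": 0}], "grip": 4.5, "newtons": 5}}

```text
time: 2.88
ee_pos: [546.4, -202.0, 126.6]
tool_rot: [-2.899, -0.535, -0.777]
contact_force: [-0.4, -0.1, 0.4]
finger_gap: 54.9
```

Run:
```python
from ov import *
im=camera("wrist")[:,:,::-1].copy();cv2.imwrite("pics/w4.png",cv2.resize(im[190:420,200:440],None,fx=2.5,fy=2.5))
a=cv2.imread("pics/side0.png")[290:390,390:490].astype(int);s=camera("side")[:,:,::-1];cv2.imwrite("pics/s4.png",s)
print(read_state())
```

```text
{'time': 2.975, 'joints': array([ 0.80021007,  0.1465721 , -0.3126991 ,  2.07317976, -0.58507771,
        0.65781436, -0.28717418]), 'dq': array([-1.13840454e-03,  3.28921332e-03, -1.19237242e-03, -9.70282351e-05,
        1.89008930e-04, -3.65519692e-04, -1.21416080e-03]), 'tau': array([ 1.25040612e-02, -4.46643198e+01, -1.70381751e+00, -3.52540934e+01,
       -1.85250185e+00, -8.63691531e-01, -1.85634691e-02]), 'ee_pos': array([ 546.41668977, -201.98207685,  126.48970043]), 'tool_rot': array([-2.89888542, -0.53489732, -0.77714487]), 'contact_force': array([-0.24010039, -0.6047064 ,  0.07212952]), 'moment': array([-0.22708604,  0.52838329,  0.00900575]), 'finger_gap': 48.76412332302968}
```

View pics/w4.png

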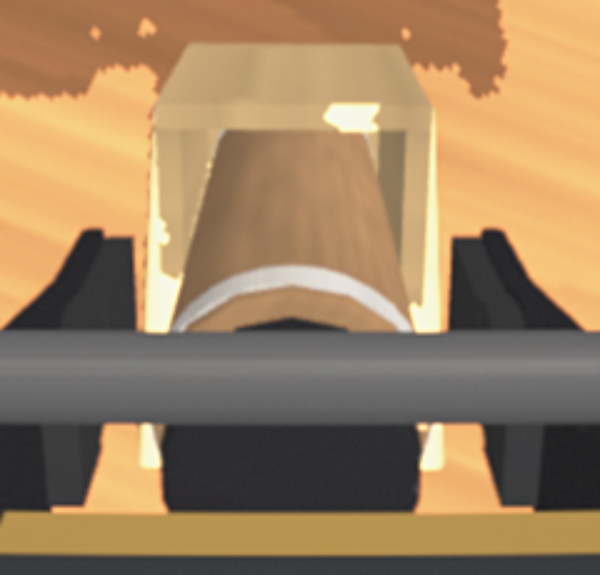

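The tube spans 175–410 in the crop and the fingers are at 133 and 452, so it is centred. Closing.

Emit:
{"method": "arm_command", "body": {"plan": [{"tx": 0,"ty": 0,"tz": 0,"rx": 0,"ry": 0,"rz": 0},{"tx": 0,"ty": 0,"tz": 0,"rx": 0,"ry": 0,"rz": 0},{"tx": 0,"ty": 0,"tz": 0,"rx": 0,"ry": 0,"rz": 0}], "grip": 3.0, "newtons": 6}}

```text
time: 3.35
ee_pos: [546.4, -202.0, 126.5]
tool_rot: [-2.899, -0.535, -0.777]
contact_force: [-0.6, 0.5, -0.9]
finger_gap: 40.0
```

Emit:
{"method": "arm_command", "body": {"plan": [{"tx": 0,"ty": 0,"tz": 0,"rx": 0,"ry": 0,"rz": 0},{"tx": 0,"ty": 0,"tz": 0,"rx": 0,"ry": 0,"rz": 0}], "newtons": 30}}

```text
time: 3.6
ee_pos: [546.4, -202.0, 126.5]
tool_rot: [-2.899, -0.535, -0.777]
contact_force: [1.2, -0.0, -0.0]
finger_gap: 39.8
```

Emit:
{"method": "arm_command", "body": {"plan": [{"tx": 0.03,"ty": 0,"tz": 0,"rx": 0,"ry": 0,"rz": 0},{"tx": 0.06,"ty": 0,"tz": -0.1,"rx": 0,"ry": 0,"rz": 0},{"tx": 0.08,"ty": 0,"tz": -0.3,"rx": 0,"ry": 0,"rz": 0},{"tx": 0.1,"ty": 0,"tz": -0.6,"rx": 0,"ry": 0,"rz": 0},{"tx": 0.1,"ty": 0,"tz": -1.0,"rx": 0,"ry": 0,"rz": 0},{"tx": 0.1,"ty": 0,"tz": -1.5,"rx": 0,"ry": 0,"rz": 0},{"tx": 0.1,"ty": 0,"tz": -2.0,"rx": 0,"ry": 0,"rz": 0},{"tx": 0.1,"ty": 0,"tz": -2.0,"rx": 0,"ry": 0,"rz": 0}]}}

```text
time: 4.6
ee_pos: [537.9, -205.6, 144.8]
tool_rot: [-2.9, -0.535, -0.778]
contact_force: [0.1, 0.1, -2.7]
finger_gap: 39.4
```

Run:
```python
from ov import *
p=camera_params("wrist");im=camera("wrist")[:,:,::-1].copy()
q=[570.09,-192.71,.367]
P=stand(q,[[-50,-40,10],[50,-40,10],[50,40,10],[-50,40,10]]);cv2.polylines(im,[proj(p,P).astype(int)],True,(0,0,255),1)
A=np.array([30,0,30.])+60*ax;E2=np.array([.866,0,.5])
for w in(22,27):
    P=stand(q,[A+sx*w*E2+np.array([0,sy*w,0]) for sx,sy in((-1,-1),(1,-1),(1,1),(-1,1))]);cv2.polylines(im,[proj(p,P).astype(int)],True,(255,0,0),1)
cv2.imwrite("pics/w5.png",cv2.resize(im[150:420,170:470],None,fx=2,fy=2))
```

```text
(no output)
```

View pics/w5.png

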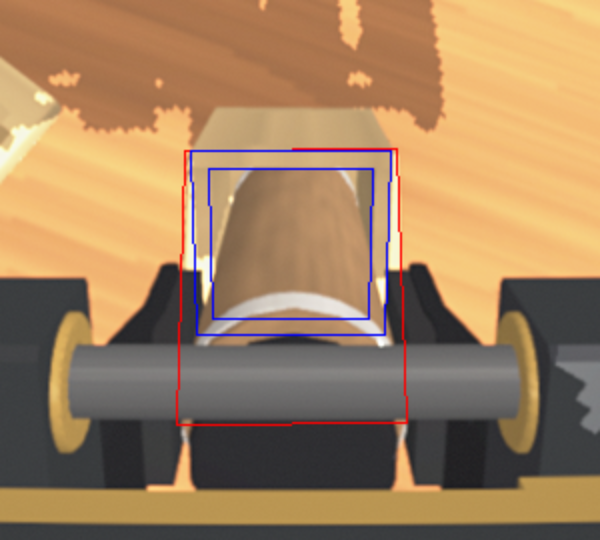

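The pocket mouth still sits on its model outline, so the stand hasn't moved. The force of 2.7 N is about the tube's weight. I carry on pulling.

Emit:
{"method": "arm_command", "body": {"plan": [{"tx": 0,"ty": 0,"tz": -0.6,"rx": 0,"ry": 0,"rz": 0},{"tx": 0,"ty": 0,"tz": -1.2,"rx": 0,"ry": 0,"rz": 0},{"tx": 0,"ty": 0,"tz": -1.8,"rx": 0,"ry": 0,"rz": 0},{"tx": 0,"ty": 0,"tz": -2.4,"rx": 0,"ry": 0,"rz": 0},{"tx": 0,"ty": 0,"tz": -3.0,"rx": 0,"ry": 0,"rz": 0},{"tx": 0,"ty": 0,"tz": -3.6,"rx": 0,"ry": 0,"rz": 0},{"tx": 0,"ty": 0,"tz": -4.4,"rx": 0,"ry": 0,"rz": 0},{"tx": 0,"ty": 0,"tz": -5.6,"rx": 0,"ry": 0,"rz": 0},{"tx": 0,"ty": 0,"tz": -7.5,"rx": 0,"ry": 0,"rz": 0},{"tx": 0,"ty": 0,"tz": -9.5,"rx": 0,"ry": 0,"rz": 0},{"tx": 0,"ty": 0,"tz": -11.5,"rx": 0,"ry": 0,"rz": 0},{"tx": 0,"ty": 0,"tz": -11.5,"rx": 0,"ry": 0,"rz": 0}]}}

```text
time: 6.15
ee_pos: [484.2, -226.8, 245.9]
tool_rot: [-2.901, -0.534, -0.781]
contact_force: [0.7, 0.6, -2.4]
finger_gap: 39.5
```

Run:
```python
from ov import *
s=read_state();r0=R.from_rotvec(s["tool_rot"]);print(s["ee_pos"],s["finger_gap"],s["contact_force"],s["joints"].round(2))
a=np.radians(12.15); cy=-np.array([-np.sin(a),np.cos(a),0])
U=R.from_matrix(np.c_[np.cross(cy,[0,0,-1]),cy,[0,0,-1]])
for P in([520,-100,300],[562.4,207.9,290],[562.4,207.9,160]): print(P,rel(np.array(P,float),U).round(2))
im=camera("side")[:,:,::-1].copy();S=camera_params("side")
q=[570.09,-192.71,.367]
P=stand(q,[[-50,-40,10],[50,-40,10],[50,40,10],[-50,40,10]]);cv2.polylines(im,[proj(S,P).astype(int)],True,(0,0,255),1)
z=r0.apply([0,0,1]);tube(im,S,s["ee_pos"]+111*z,-z,((0,20),(126,20),(140,17)))
# predicted at place
for Pt in([606.2,217.7,8],[518.6,198,8],[474.9,188.6,8],[430.7,179.9,8],[562.4,207.9,8]): tube(im,S,np.array(Pt,float),np.array([0,0,1.]),((0,20),(140,17)),(0,255,0))
cv2.imwrite("pics/s5.png",cv2.resize(im[90:400,200:510],(600,600)))
```

```text
[ 484.16337303 -226.83064173  245.9065825 ] 39.48219454083377 [ 0.68893214  0.56597189 -2.4440643 ] [ 0.88 -0.07 -0.24  2.02 -0.56  0.96 -0.3 ]
[520, -100, 300] [  9.53 -10.56  -0.78  -2.04 -30.05   8.52]
[562.4, 207.9, 290] [ 21.98 -37.84   7.46  -2.04 -30.05   8.52]
[562.4, 207.9, 160] [ 15.46 -37.9   18.7   -2.04 -30.05   8.52]
```

View pics/s5.png

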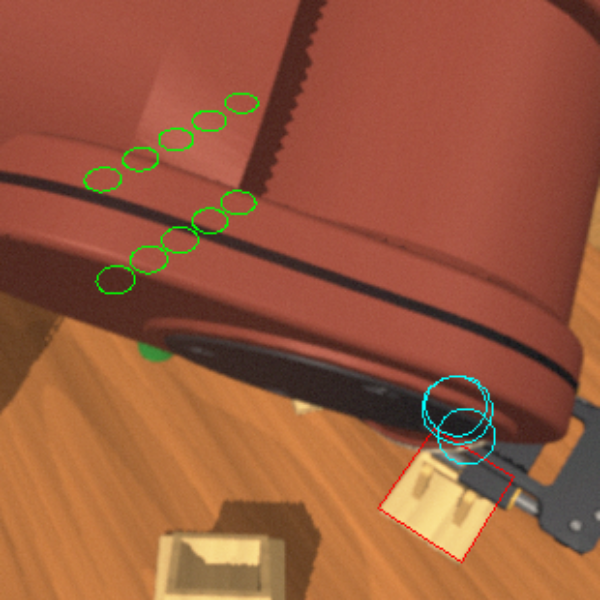

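The stand has not moved and the tube is clear of it. Carrying it over and turning it upright.

Emit:
{"method": "arm_command", "body": {"plan": [{"tx": 2,"ty": -2,"tz": -0.8,"rx": -0.5,"ry": -7,"rz": 2},{"tx": 4.5,"ty": -5,"tz": -0.8,"rx": -1,"ry": -15,"rz": 4},{"tx": 7,"ty": -8,"tz": -0.8,"rx": -1.5,"ry": -23,"rz": 6},{"tx": 9.5,"ty": -10.6,"tz": -0.8,"rx": -2,"ry": -30,"rz": 8.5},{"tx": 11.5,"ty": -15,"tz": 0.4,"rx": -2,"ry": -30,"rz": 8.5},{"tx": 13.5,"ty": -19,"tz": 1.5,"rx": -2,"ry": -30,"rz": 8.5},{"tx": 15.5,"ty": -23,"tz": 2.6,"rx": -2,"ry": -30,"rz": 8.5},{"tx": 17.5,"ty": -27,"tz": 3.7,"rx": -2,"ry": -30,"rz": 8.5},{"tx": 19.5,"ty": -31.5,"tz": 4.9,"rx": -2,"ry": -30,"rz": 8.5},{"tx": 21.5,"ty": -35.5,"tz": 6,"rx": -2,"ry": -30,"rz": 8.5},{"tx": 22.5,"ty": -37.8,"tz": 6.6,"rx": -2,"ry": -30,"rz": 8.5},{"tx": 22.5,"ty": -37.8,"tz": 6.6,"rx": -2,"ry": -30,"rz": 8.5}]}}

```text
time: 7.7
ee_pos: [561.5, 211.6, 298.0]
tool_rot: [-3.119, -0.342, 0.004]
contact_force: [0.1, -1.9, -1.4]
finger_gap: 39.5
```

Emit:
{"method": "arm_command", "body": {"plan": [{"tx": 0,"ty": 0,"tz": 0,"rx": 0,"ry": 0,"rz": 0},{"tx": 0,"ty": 0,"tz": 0,"rx": 0,"ry": 0,"rz": 0}]}}

```text
time: 7.95
ee_pos: [561.5, 210.8, 297.7]
tool_rot: [-3.119, -0.34, 0.004]
contact_force: [0.2, -0.3, -2.2]
finger_gap: 39.3
```

Run:
```python
from ov import *
s=read_state();r0=R.from_rotvec(s["tool_rot"]);print(s["ee_pos"],s["finger_gap"],s["contact_force"],s["joints"].round(2))
a=np.radians(12.15); cy=-np.array([-np.sin(a),np.cos(a),0])
U=R.from_matrix(np.c_[np.cross(cy,[0,0,-1]),cy,[0,0,-1]])
for P in([562.4,207.9,300],[562.4,207.9,119.5]): print(P,rel(np.array(P,float),U).round(2))
im=camera("wrist")[:,:,::-1].copy();S=camera_params("wrist")
z=r0.apply([0,0,1]);tube(im,S,s["ee_pos"]+111*z,-z,((0,20),(126,20)))
for Pt in([606.2,217.7,8],[518.6,198,8],[474.9,188.6,8],[430.7,179.9,8]): tube(im,S,np.array(Pt,float),np.array([0,0,1.]),((140,17),),(0,255,0))
tube(im,S,np.array([562.4,207.9,8]),np.array([0,0,1.]),((0,18),),(0,0,255))
cv2.imwrite("pics/w6.png",im)
```

```text
[561.54760436 210.75823548 297.65460831] 39.320637323672834 [ 0.2345862  -0.28312854 -2.1628492 ] [ 0.19  0.3  -0.77  1.48  0.2   1.44 -1.94]
[562.4, 207.9, 300] [ 0.02  0.3  -0.24 -0.24  0.14  0.29]
[562.4, 207.9, 119.5] [ 0.06  0.37 17.81 -0.24  0.14  0.29]
```

View pics/w6.png

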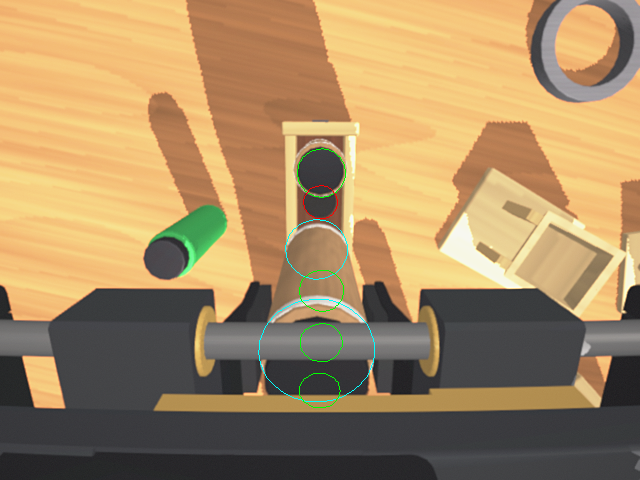

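The tube hangs straight in line with the tool. The outline of the end cap at (321,172) and of the mark at (320,203) both match. The error is 3 mm sideways. I correct it, then descend.

Emit:
{"method": "arm_command", "body": {"plan": [{"tx": 0,"ty": 0.3,"tz": 0,"rx": -0.2,"ry": 0.1,"rz": 0.3},{"tx": 0,"ty": 0.31,"tz": 0,"rx": -0.2,"ry": 0.1,"rz": 0.3},{"tx": 0,"ty": 0.32,"tz": 1.5,"rx": -0.2,"ry": 0.1,"rz": 0.3},{"tx": 0.02,"ty": 0.33,"tz": 3,"rx": -0.2,"ry": 0.1,"rz": 0.3},{"tx": 0.02,"ty": 0.33,"tz": 4.5,"rx": -0.2,"ry": 0.1,"rz": 0.3},{"tx": 0.02,"ty": 0.34,"tz": 6,"rx": -0.2,"ry": 0.1,"rz": 0.3},{"tx": 0.03,"ty": 0.34,"tz": 7.5,"rx": -0.2,"ry": 0.1,"rz": 0.3},{"tx": 0.03,"ty": 0.35,"tz": 9,"rx": -0.2,"ry": 0.1,"rz": 0.3},{"tx": 0.04,"ty": 0.35,"tz": 10.5,"rx": -0.2,"ry": 0.1,"rz": 0.3},{"tx": 0.05,"ty": 0.35,"tz": 12,"rx": -0.2,"ry": 0.1,"rz": 0.3},{"tx": 0.05,"ty": 0.35,"tz": 12,"rx": -0.2,"ry": 0.1,"rz": 0.3},{"tx": 0.05,"ty": 0.35,"tz": 12,"rx": -0.2,"ry": 0.1,"rz": 0.3}]}}

```text
time: 9.5
ee_pos: [562.8, 208.0, 178.2]
tool_rot: [-3.123, -0.332, -0.0]
contact_force: [0.1, 0.4, -2.8]
finger_gap: 39.6
```

Run:
```python
from ov import *
s=read_state();r0=R.from_rotvec(s["tool_rot"]);print(s["ee_pos"],s["finger_gap"],s["contact_force"],s["joints"].round(2))
a=np.radians(12.15); cy=-np.array([-np.sin(a),np.cos(a),0])
U=R.from_matrix(np.c_[np.cross(cy,[0,0,-1]),cy,[0,0,-1]])
for P in([562.4,207.9,119.5],): print(P,rel(np.array(P,float),U).round(2))
im=camera("wrist")[:,:,::-1].copy();S=camera_params("wrist")
z=r0.apply([0,0,1]);tube(im,S,s["ee_pos"]+111*z,-z,((0,20),(126,20)))
for Pt in([606.2,217.7,8],[518.6,198,8]): tube(im,S,np.array(Pt,float),np.array([0,0,1.]),((140,17),),(0,255,0))
cv2.imwrite("pics/w7.png",im)
```

```text
[562.76363322 207.96113432 178.23817051] 39.59445087192374 [ 0.0787038   0.42897927 -2.80704873] [ 0.18  0.37 -0.75  1.65  0.27  1.22 -1.99]
[562.4, 207.9, 119.5] [-0.04  0.    5.87 -0.04 -0.01 -0.02]
```

View pics/w7.png

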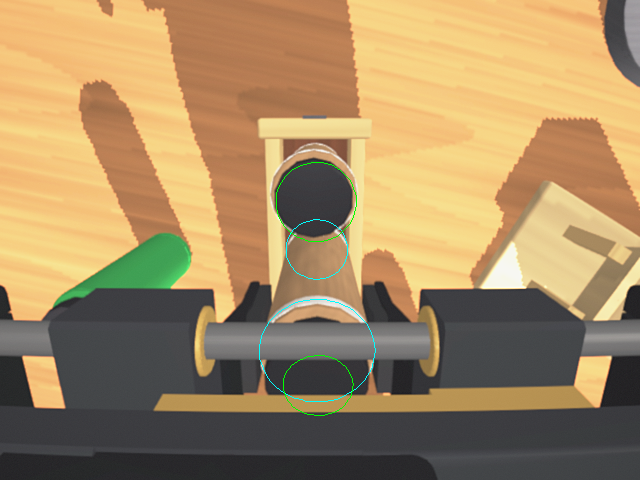

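The end tube's cap is seen at (315,198), against (316,202) in the model. That is about 1.5 mm further along the row, well inside the 5 mm of room. The tube is centred between the walls, so I lower it to just above the floor.

Emit:
{"method": "arm_command", "body": {"plan": [{"tx": 0,"ty": 0,"tz": 1,"rx": 0,"ry": 0,"rz": 0},{"tx": 0,"ty": 0,"tz": 2,"rx": 0,"ry": 0,"rz": 0},{"tx": 0,"ty": 0,"tz": 3,"rx": 0,"ry": 0,"rz": 0},{"tx": 0,"ty": 0,"tz": 4,"rx": 0,"ry": 0,"rz": 0},{"tx": 0,"ty": 0,"tz": 4.8,"rx": 0,"ry": 0,"rz": 0},{"tx": 0,"ty": 0,"tz": 5.3,"rx": 0,"ry": 0,"rz": 0},{"tx": 0,"ty": 0,"tz": 5.3,"rx": 0,"ry": 0,"rz": 0},{"tx": 0,"ty": 0,"tz": 5.3,"rx": 0,"ry": 0,"rz": 0}]}}

```text
time: 10.55
ee_pos: [563.1, 208.2, 125.8]
tool_rot: [-3.123, -0.332, -0.002]
contact_force: [0.2, -0.0, -1.5]
finger_gap: 39.3
```

Emit:
{"method": "arm_command", "body": {"plan": [{"tx": 0,"ty": 0,"tz": 0.1,"rx": 0,"ry": 0,"rz": 0},{"tx": 0,"ty": 0,"tz": 0.2,"rx": 0,"ry": 0,"rz": 0},{"tx": 0,"ty": 0,"tz": 0.3,"rx": 0,"ry": 0,"rz": 0},{"tx": 0,"ty": 0,"tz": 0.4,"rx": 0,"ry": 0,"rz": 0},{"tx": 0,"ty": 0,"tz": 0.4,"rx": 0,"ry": 0,"rz": 0}]}}

```text
time: 11.18
ee_pos: [563.1, 208.2, 121.7]
tool_rot: [-3.123, -0.332, -0.001]
contact_force: [0.4, -0.2, -2.7]
finger_gap: 39.4
```

Emit:
{"method": "arm_command", "body": {"plan": [{"tx": 0,"ty": 0,"tz": 0.08,"rx": 0,"ry": 0,"rz": 0},{"tx": 0,"ty": 0,"tz": 0.15,"rx": 0,"ry": 0,"rz": 0},{"tx": 0,"ty": 0,"tz": 0.15,"rx": 0,"ry": 0,"rz": 0},{"tx": 0,"ty": 0,"tz": 0.15,"rx": 0,"ry": 0,"rz": 0}]}}

```text
time: 11.68
ee_pos: [563.1, 208.2, 120.2]
tool_rot: [-3.123, -0.332, -0.002]
contact_force: [0.0, -0.2, -1.3]
finger_gap: 39.5
```

Emit:
{"method": "arm_command", "body": {"plan": [{"tx": 0,"ty": 0,"tz": 0.05,"rx": 0,"ry": 0,"rz": 0},{"tx": 0,"ty": 0,"tz": 0.1,"rx": 0,"ry": 0,"rz": 0},{"tx": 0,"ty": 0,"tz": 0.1,"rx": 0,"ry": 0,"rz": 0}]}}

```text
time: 12.05
ee_pos: [563.2, 208.2, 119.3]
tool_rot: [-3.123, -0.332, -0.002]
contact_force: [-0.6, -0.1, -0.3]
finger_gap: 39.6
```

Emit:
{"method": "arm_command", "body": {"plan": [{"tx": 0,"ty": 0,"tz": 0.05,"rx": 0,"ry": 0,"rz": 0},{"tx": 0,"ty": 0,"tz": 0.05,"rx": 0,"ry": 0,"rz": 0},{"tx": 0,"ty": 0,"tz": 0.05,"rx": 0,"ry": 0,"rz": 0}]}}

```text
time: 12.42
ee_pos: [563.3, 208.3, 119.3]
tool_rot: [-3.123, -0.332, -0.003]
contact_force: [-1.3, -1.2, 5.4]
finger_gap: 39.3
```

Emit:
{"method": "arm_command", "body": {"plan": [{"tx": 0,"ty": 0,"tz": 0.05,"rx": 0,"ry": 0,"rz": 0},{"tx": 0,"ty": 0,"tz": 0.05,"rx": 0,"ry": 0,"rz": 0},{"tx": 0,"ty": 0,"tz": 0.05,"rx": 0,"ry": 0,"rz": 0}]}}

```text
time: 12.8
ee_pos: [563.5, 208.3, 119.3]
tool_rot: [-3.123, -0.332, -0.003]
contact_force: [-2.1, -1.2, 5.7]
finger_gap: 39.3
```

The height is stuck at 119.3 mm and the upward force has risen to 5.5 N, so the tube stands on the floor. Releasing in place, then straight up.

Emit:
{"method": "arm_command", "body": {"plan": [{"tx": 0,"ty": 0,"tz": 0,"rx": 0,"ry": 0,"rz": 0},{"tx": 0,"ty": 0,"tz": 0,"rx": 0,"ry": 0,"rz": 0},{"tx": 0,"ty": 0,"tz": 0,"rx": 0,"ry": 0,"rz": 0},{"tx": 0,"ty": 0,"tz": 0,"rx": 0,"ry": 0,"rz": 0}], "grip": 6.0}}

```text
time: 13.3
ee_pos: [563.4, 208.3, 119.1]
tool_rot: [-3.123, -0.332, -0.003]
contact_force: [-0.0, 0.0, -0.2]
finger_gap: 59.0
```

Emit:
{"method": "arm_command", "body": {"plan": [{"tx": 0,"ty": 0,"tz": -1,"rx": 0,"ry": 0,"rz": 0},{"tx": 0,"ty": 0,"tz": -2,"rx": 0,"ry": 0,"rz": 0},{"tx": 0,"ty": 0,"tz": -3.5,"rx": 0,"ry": 0,"rz": 0},{"tx": 0,"ty": 0,"tz": -5.5,"rx": 0,"ry": 0,"rz": 0},{"tx": 0,"ty": 0,"tz": -8,"rx": 0,"ry": 0,"rz": 0},{"tx": 0,"ty": 0,"tz": -11,"rx": 0,"ry": 0,"rz": 0},{"tx": 0,"ty": 0,"tz": -14,"rx": 0,"ry": 0,"rz": 0},{"tx": 0,"ty": 0,"tz": -17,"rx": 0,"ry": 0,"rz": 0},{"tx": 0,"ty": 0,"tz": -17,"rx": 0,"ry": 0,"rz": 0}]}}

```text
time: 14.42
ee_pos: [563.9, 209.0, 292.9]
tool_rot: [-3.122, -0.332, -0.011]
contact_force: [-0.5, 1.0, 0.1]
finger_gap: 60.0
```

Emit:
{"method": "arm_command", "body": {"plan": [{"tx": -4,"ty": 3,"tz": 0,"rx": 0,"ry": 0,"rz": 0},{"tx": -8,"ty": 6,"tz": 0,"rx": 0,"ry": 0,"rz": 0},{"tx": -12,"ty": 9,"tz": 0,"rx": 0,"ry": 0,"rz": 0},{"tx": -14,"ty": 13,"tz": 0,"rx": 0,"ry": 0,"rz": 0},{"tx": -14,"ty": 17,"tz": 0,"rx": 0,"ry": 0,"rz": 0},{"tx": -14,"ty": 20,"tz": 0,"rx": 0,"ry": 0,"rz": 0},{"tx": -14,"ty": 20,"tz": 0,"rx": 0,"ry": 0,"rz": 0}]}}

```text
time: 15.3
ee_pos: [468.9, -18.3, 291.5]
tool_rot: [-3.123, -0.326, -0.01]
contact_force: [0.1, 0.9, 0.4]
finger_gap: 60.2
```

Run:
```python
from ov import *
s=read_state();print(s["time"],s["ee_pos"],s["contact_force"])
o=[]
for n,x,y,w,h in(("top",170,140,380,200),("side",220,110,280,290)):
    im=camera(n)[:,:,::-1].copy();S=camera_params(n)
    cv2.imwrite(f"pics/{n}9.png",im)
    q=[570.09,-192.71,.367]
    P=stand(q,[[-50,-40,10],[50,-40,10],[50,40,10],[-50,40,10]]);cv2.polylines(im,[proj(S,P).astype(int)],True,(0,0,255),1)
    for Pt in([606.2,217.7,8],[518.6,198,8],[474.9,188.6,8],[430.7,179.9,8],[563.3,208.3,8]): tube(im,S,np.array(Pt,float),np.array([0,0,1.]),((140,17),),(0,255,0))
    o.append(cv2.resize(im[y:y+h,x:x+w],(0,0),fx=400/w,fy=400/w))
H=max(i.shape[0] for i in o);o=[cv2.copyMakeBorder(i,0,H-i.shape[0],0,0,0) for i in o]
cv2.imwrite("pics/f.png",np.hstack(o))
```

```text
15.3 [468.93622664 -18.32652841 291.52237801] [0.1417637  0.90302937 0.43791902]
```

The picture quota is used up, so I check numerically: cap blobs in the row, and before/after differences at the stand's foot.

Run:
```python
from ov import *
for n in("top","side"):
    a=cv2.imread(f"pics/{n}0.png");b=cv2.imread(f"pics/{n}9.png");S=camera_params(n)
    for nm,x,y in(("end",606.2,217.7),("new",563.3,208.3),("mid",518.6,198),("mid",474.9,188.6),("end",430.7,179.9)):
        u,v=proj(S,[x,y,146])[0];r=[]
        for im in(a,b):
            x0,y0=int(u)-16,int(v)-16;g=im[y0:y0+32,x0:x0+32].astype(int)
            m=((g.max(2)<62)).astype(np.uint8);k,l,st,c=cv2.connectedComponentsWithStats(m)
            if k>1: i=1+st[1:,4].argmax();r.append((st[i,4],(c[i]+[x0,y0]).round(1).tolist()))
            else:r.append(None)
        print(n,nm,(u.round(1),v.round(1)),"before",r[0],"after",r[1])
# foot edges: bright wood colour mask corners, after
for n in("top","side"):
    a=cv2.imread(f"pics/{n}0.png");b=cv2.imread(f"pics/{n}9.png");q=[570.09,-192.71,.367]
    S=camera_params(n);P=proj(S,stand(q,[[-50,-40,10],[-50,40,10],[50,40,10]]))
    for p in P:
        u,v=p.astype(int);A,B=[cv2.cvtColor(i,6)[v-12:v+12,u-12:u+12].astype(np.float32) for i in(a,b)]
        print(n,p.round(),"phase shift px",np.round(cv2.phaseCorrelate(A,B,cv2.createHanningWindow((24,24),5)),2))
```

```text
top end (np.float64(197.1), np.float64(171.8)) before (np.int32(449), [197.2, 172.0]) after (np.int32(359), [196.2, 172.1])
top new (np.float64(202.9), np.float64(202.8)) before (np.int32(18), [216.0, 214.6]) after (np.int32(187), [200.3, 205.4])
top mid (np.float64(209.4), np.float64(235.4)) before (np.int32(470), [208.9, 235.5]) after (np.int32(126), [202.1, 235.0])
top mid (np.float64(215.3), np.float64(267.8)) before (np.int32(465), [214.9, 267.8]) after (np.int32(89), [207.1, 267.3])
top end (np.float64(220.7), np.float64(300.9)) before (np.int32(474), [220.8, 300.5]) after (np.int32(83), [213.1, 304.4])
side end (np.float64(324.7), np.float64(143.9)) before (np.int32(151), [324.6, 145.0]) after (np.int32(310), [328.7, 133.5])
side new (np.float64(308.6), np.float64(152.9)) before (np.int32(69), [294.8, 162.5]) after (np.int32(334), [310.3, 157.5])
side mid (np.float64(291.1), np.float64(162.9)) before (np.int32(199), [290.7, 163.8]) after (np.int32(208), [290.7, 163.3])
side mid (np.float64(272.9), np.float64(173.0)) before (np.int32(212), [272.7, 173.8]) after (np.int32(222), [272.1, 173.3])
side end (np.float64(253.3), np.float64(183.6)) before (np.int32(221), [253.9, 184.7]) after (np.int32(235), [253.6, 183.9])Traceback (most recent call last):
  File "<stdin>", line 18, in <module>
    return _wrapfunc(a, 'round', decimals=decimals, out=out)
    return _wrapit(obj, method, *args, **kwds)
    conv = _array_converter(obj)
ValueError: setting an array element with a sequence. The requested array has an inhomogeneous shape after 1 dimensions. The detected shape was (2,) + inhomogeneous part.
```

The arm's shadow and occlusion upset this comparison, so I return to about the start pose to get like-for-like images.

Emit:
{"method": "arm_command", "body": {"plan": [{"tx": -2,"ty": 5,"tz": 0,"rx": 0,"ry": 0,"rz": 0},{"tx": -4,"ty": 10,"tz": 0,"rx": 0,"ry": 0,"rz": 0},{"tx": -7,"ty": 15,"tz": 0,"rx": 0,"ry": 0,"rz": 0},{"tx": -10,"ty": 20,"tz": 0,"rx": 0,"ry": 0,"rz": 0},{"tx": -14,"ty": 25,"tz": 0,"rx": 0,"ry": 0,"rz": 0},{"tx": -17,"ty": 30,"tz": 0,"rx": 0,"ry": 0,"rz": 0},{"tx": -21,"ty": 35,"tz": 0,"rx": 0,"ry": 0,"rz": 0},{"tx": -25,"ty": 40,"tz": 0,"rx": 0,"ry": 0,"rz": 0},{"tx": -28,"ty": 45,"tz": 0,"rx": 0,"ry": 0,"rz": 0},{"tx": -31,"ty": 50,"tz": 2,"rx": 0,"ry": 0,"rz": 0},{"tx": -31,"ty": 51,"tz": 4,"rx": 0,"ry": 0,"rz": 0},{"tx": -31,"ty": 51,"tz": 4.5,"rx": 0,"ry": 0,"rz": 0}]}}

```text
time: 16.9
ee_pos: [274.6, -577.7, 241.7]
tool_rot: [-3.118, -0.334, -0.01]
contact_force: [0.1, 0.6, 0.5]
finger_gap: 60.2
```

Run:
```python
from ov import *
I={}
for n in("top","side"):
    b=camera(n)[:,:,::-1].copy();cv2.imwrite(f"pics/{n}10.png",b)
    a=cv2.imread(f"pics/{n}0.png");S=camera_params(n)
    for nm,x,y in(("end",606.2,217.7),("new",563.3,208.3),("mid",518.6,198),("mid",474.9,188.6),("end",430.7,179.9)):
        u,v=proj(S,[x,y,146])[0];r=[]
        for im in(a,b):
            x0,y0=int(u)-16,int(v)-16;g=im[y0:y0+32,x0:x0+32].astype(int)
            k,l,st,c=cv2.connectedComponentsWithStats((g.max(2)<62).astype(np.uint8))
            i=1+st[1:,4].argmax();r.append((int(st[i,4]),(c[i]+[x0,y0]).round(1).tolist()))
        print(n,nm,u.round(1),v.round(1),"before",r[0],"after",r[1])
    q=[570.09,-192.71,.367]
    for p in proj(S,stand(q,[[-50,-40,10],[-50,40,10],[50,40,10],[50,-40,10]])):
        u,v=p.astype(int);A,B=[cv2.cvtColor(i,6)[v-12:v+12,u-12:u+12].astype(np.float32) for i in(a,b)]
        d,c=cv2.phaseCorrelate(A,B,cv2.createHanningWindow((24,24),5));print(n,p.round(),"shift",np.round(d,2),round(c,2))
print(read_state()["ee_pos"],read_state()["time"])
```

```text
top end 197.1 171.8 before (449, [197.2, 172.0]) after (455, [197.0, 172.0])
top new 202.9 202.8 before (18, [216.0, 214.6]) after (484, [204.4, 205.2])
top mid 209.4 235.4 before (470, [208.9, 235.5]) after (481, [208.9, 235.5])
top mid 215.3 267.8 before (465, [214.9, 267.8]) after (473, [215.0, 267.9])
top end 220.7 300.9 before (474, [220.8, 300.5]) after (482, [220.9, 300.5])
top [501. 234.] shift [ 4.9  -1.21] 0.65
top [456. 251.] shift [-0.03  0.25] 0.8
top [433. 195.] shift [ 0.48 -0.07] 0.89
top [478. 178.] shift [-0.33 -0.68] 0.82
side end 324.7 143.9 before (151, [324.6, 145.0]) after (154, [324.6, 144.9])
side new 308.6 152.9 before (69, [294.8, 162.5]) after (181, [307.7, 155.2])
side mid 291.1 162.9 before (199, [290.7, 163.8]) after (209, [290.7, 163.7])
side mid 272.9 173.0 before (212, [272.7, 173.8]) after (217, [272.7, 173.9])
side end 253.3 183.6 before (221, [253.9, 184.7]) after (220, [253.9, 184.7])
side [438. 380.] shift [ 0.27 -0.16] 1.03
side [396. 352.] shift [ 0.28 -0.07] 0.9
side [425. 312.] shift [ 0.77 -1.25] 0.7
side [466. 336.] shift [-0.22  0.02] 0.96
[ 275.22362454 -577.24726745  243.49566825] 17.0
```

The neighbours and the stand show no movement. The new cap sits about 2 mm from the middle of its place, within the play and touching nothing. Handing in.

```bash
python3 -c "
from rig import arm;print(arm.sign_off())"
```

```text
the job is handed in; nothing more can be done
None
```

I pulled the cartridge along its slope out of the smallest stand and set it upright, cap up, in the empty place in the crate. I let go only once the floor pushed back with about 5.5 N, then handed the job in at about 17 s. The hand-in gives no verdict.

**Neighbours:** comparing pictures from before and after, all four neighbouring caps are within 0.2 px of where they were, in both views.

**Cartridge:** its cap is about 2 mm from the middle of its place, inside the 4–5 mm of room. I did not measure its uprightness separately. The cap looks the same size as its neighbours' from above.

**Stand:** four of the six usable comparisons at the foot's corners agree within about 0.3 px, and the other two are 0.5 and 0.8 px. Two corners disagreed: one by 1.5 px at side (425,312), one by 5 px at top (501,234). I put both down to the cartridge no longer covering or shading them, not to the stand moving.

**Not checked by eye:** I had used all 12 picture views by then, so these final checks are numerical only. One early move was also refused because its rows were incomplete. Nothing moved, and I resent it.

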